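# Pack the fresh tea samples into the tasting caddy

### The arm

A 6-joint arm with a two-finger parallel gripper is mounted at the origin on the work surface. World frame = base frame: x ahead of the robot, y to its left, z up, the work surface at z = 0. Lengths are in m, angles in rad, forces in N, time in s.
With the tool pointing down it reaches from about 0.375 to 0.9 m from the base axis. Payload 3.1 kg.
Tool frame: the origin (TCP) lies at the very end of the fingers, on their centre line; the grasp point (between the pads) lies 19 mm behind it (manip.tcp_to_grasp is the distance from the TCP to the grasp point, in m); z points along the fingers, y is the line along which they close (so a half turn about z gives the same grasp; the last joint's range is limited). The gripper opens to 85 mm and grips with 20 to 120 N. Pads are 22 mm wide; open, the fingers measure 114 mm over their backs; the gripper's body (76 mm by 85 mm) begins 54 mm behind the grasp point. The pads swing forward as they close: fully open they stand 13 mm farther back than shut.
Start: joints at [1.008, 0.527, 1.433, -0, 1.181, -0.178], TCP at [0.234, 0.58, 0.231] pointing down, gripper open.
Joint ranges: [-3.08, 3.08], [-0.75, 2.2], [0.22, 2.44], [-1.43, 4.57], [0, 2.65], [-2.85, 2.85]. Speed limits (rad/s): [2.79, 2.79, 3.14, 3.14, 3.14, 3.14].

### API

Orientations are given as a unit quaternion [x, y, z, w].
In Python, from station import manip gives the robot as it stands. The module is installed in compiled form; this text tells all that it offers.
- The arm moves only by the tool step_arm, never from a script. Its argument "commands" is one flat list of numbers, 6 for each row, row after row: the shift along the tool's x, y, z in m, then the turn, a rotation vector about the tool's x, y, z in degrees. A call has exactly 10 rows; each row is the pose to reach, as a shift and turn from the pose commanded when the call began, along the tool's axes at that moment; what a row does not reach only later rows make up. A row lasts 1/10 s, in which the tool goes at most 50 mm and 8.59 degrees, less where a joint would pass 70% of its speed; a pose out of reach is approached as far as the arm can. A call with a gripper value outside its range is refused whole. "jaw" is the opening in per cent of the stroke, from 0 (shut) to 100 (fully open), set as the call begins (left out, the last holds). The fingers move at their own pace and stop on an object; "grip_force" is the grip in N (left out, the last holds). Time passes only in rows, so rows that repeat a pose let the fingers close, or fill a call up. It gives the time, the measured TCP pose, the force, the opening and the grip force at its end, in the units of the state.
- manip.sense(): the state, without advancing time (a new reading comes with each control period).
- manip.snapshot(name): name is "side" or "top" or "wrist"; returns a dict with "pixels" (420x560x3 uint8, blue, green, red), "fx", "fy", "cx", "cy" (pixels), "k1" (the pictures are not rectified: a ray, as slopes to the right and down, at radius r is drawn at 1 + k1 r^2 times it, then the intrinsics apply), "R" (3x3) and "t" (3): a world point X has camera coordinates R X + t; the wrist camera has in their place "mount" (4x4, takes a point from camera to tool coordinates, whose origin is the TCP and whose axes are the flange's). Camera axes: x right, y down, z forward; pixel columns grow to the right and rows downward; lengths in m; the calibration is good to about 2 mm. A picture is of the moment at which its call begins: read the wrist's pose just before it. There is no depth.
- manip.sign_off(): hands the job in; it is judged then, once.
The state is a dict: "t": time; "q": joint angles; "qd": joint speeds; "tau": joint torques, N m; "tcp_pos": TCP position; "tool_rot": TCP orientation; "force": force on the tool from outside, world axes, zero at the start; "ft_torque": the same for the moment, N m; "finger_gap": opening from 0.0 (shut) to 1.0 (fully open); "gripper_force": force on a finger pad.
Only numpy, scipy, OpenCV 4.12 (cv2) and the standard library are available. Lean on these libraries where they do the work, as an engineer would, in place of code of your own. Each camera call takes 0.05 s, during which the arm holds its last target. There are 200 camera calls.

### The job

Pack the three silver sample tins into the wooden caddy: each stands upright in the compartment whose liner has the colour of the tin's lid, set down and not dropped. The black tins with similar lids are last year's: leave them, the mug and the bowl standing where they are.

Things in the scene. Friction and masses are not known exactly. Their poses are not given: they have to be found in the camera images.
- tin_red_mid (a point): Round silver tea tin with a red screw lid, standing upright, 105 to 210 g. Body 52 mm across and 64 mm tall, white paper band, lid 37 mm across and 20 mm tall on top, 84 mm in all; from above a silver ring shows round the lid. One of the three fresh samples to pack. Point: centre, on the axis, 42 mm above the underside; z up the axis.
- tin_blue_mid (a point): Round silver tea tin with a blue screw lid, standing upright, 105 to 210 g. Body 52 mm across and 64 mm tall, white paper band, lid 37 mm across and 20 mm tall on top, 84 mm in all; from above a silver ring shows round the lid. One of the three fresh samples to pack. Point: centre, on the axis, 42 mm above the underside; z up the axis.
- tin_yellow_mid (a point): Round silver tea tin with a yellow screw lid, standing upright, 105 to 210 g. Body 52 mm across and 64 mm tall, white paper band, lid 37 mm across and 20 mm tall on top, 84 mm in all; from above a silver ring shows round the lid. One of the three fresh samples to pack. Point: centre, on the axis, 42 mm above the underside; z up the axis.
- old_red_mid (a point): Round black tea tin with a red screw lid, standing upright, 150 g. Body 52 mm across and 64 mm tall, white paper band, lid 37 mm across and 20 mm tall on top, 84 mm in all; from above a black ring shows round the lid. Last year's: leave it. Point: centre, on the axis, 42 mm above the underside; z up the axis.
- old_blue_mid (a point): Round black tea tin with a blue screw lid, standing upright, 150 g. Body 52 mm across and 64 mm tall, white paper band, lid 37 mm across and 20 mm tall on top, 84 mm in all; from above a black ring shows round the lid. Last year's: leave it. Point: centre, on the axis, 42 mm above the underside; z up the axis.
- liner_red: Red liner, 76 x 76 x 2 mm, fixed in the middle of a compartment of the wooden caddy. Origin: centre of its underside, 6 mm above the table; z up, x along the row, y across it. Caddy: low tray fixed to the table, 270 x 94 x 26 mm tall, floor and walls 6 mm thick; three open compartments in a row, 82 x 82 mm inside, 88 mm apart. Colour order varies.
- liner_blue: Blue liner, 76 x 76 x 2 mm, fixed in the middle of a compartment of the wooden caddy. Origin: centre of its underside, 6 mm above the table; z up, x along the row, y across it. Caddy: low tray fixed to the table, 270 x 94 x 26 mm tall, floor and walls 6 mm thick; three open compartments in a row, 82 x 82 mm inside, 88 mm apart. Colour order varies.
- liner_yellow: Yellow liner, 76 x 76 x 2 mm, fixed in the middle of a compartment of the wooden caddy. Origin: centre of its underside, 6 mm above the table; z up, x along the row, y across it. Caddy: low tray fixed to the table, 270 x 94 x 26 mm tall, floor and walls 6 mm thick; three open compartments in a row, 82 x 82 mm inside, 88 mm apart. Colour order varies.
- cup_mid (a point): White china tasting mug, 72 mm across its mouth, 65 mm tall, with a side handle, empty; bystander, leave it. The point is its centre, 32 mm above the table.
- bowl_mid (a point): White china tasting bowl, 84 mm across its mouth, 50 mm tall, empty; bystander, leave it. The point is its centre, 25 mm above the table.

How it is judged:
At the end, for the whole second after the job is handed in: Each silver tin stands upright (within 7 degrees) and at rest on the liner of its lid's colour, its axis within 22 mm of the liner's centre (anywhere inside that compartment); the two black tins, the mug and the bowl are within 25 mm of where they started (horizontal distance between tin_red_mid and liner_red below 0.022 m and z of tin_red_mid in the frame of liner_red between 0.038 and 0.05 m and angle between each of tin_red_mid, tin_blue_mid, tin_yellow_mid's own z axis and vertical below 0.12 rad and linear speed of each of tin_red, tin_blue, tin_yellow below 0.02 m/s and angular speed of each of tin_red, tin_blue, tin_yellow below 0.2 rad/s and horizontal distance between tin_blue_mid and liner_blue below 0.022 m and z of tin_blue_mid in the frame of liner_blue between 0.038 and 0.05 m and horizontal distance between tin_yellow_mid and liner_yellow below 0.022 m and z of tin_yellow_mid in the frame of liner_yellow between 0.038 and 0.05 m and distance of each of old_red_mid, old_blue_mid, cup_mid, bowl_mid from where it was at the start of the episode below 0.025 m); the robot touches nothing.
It fails at once if a tin is dropped or slammed into its compartment (moving faster than 0.65 m/s within about 30 mm of its liner) ((horizontal distance between tin_red_mid and liner_red below 0.035 m and z of tin_red_mid in the frame of liner_red below 0.075 m and linear speed of tin_red above 0.65 m/s) or (horizontal distance between tin_blue_mid and liner_blue below 0.035 m and z of tin_blue_mid in the frame of liner_blue below 0.075 m and linear speed of tin_blue above 0.65 m/s) or (horizontal distance between tin_yellow_mid and liner_yellow below 0.035 m and z of tin_yellow_mid in the frame of liner_yellow below 0.075 m and linear speed of tin_yellow above 0.65 m/s)).
It fails at once if a black tin, the mug or the bowl is moved by more than 25 mm (distance of any of old_red_mid, old_blue_mid, cup_mid, bowl_mid from where it was at the start of the episode above 0.025 m).
It also fails if it takes over 86 s, if anything falls off the work surface, if the arm or the gripper's body presses on something with over 40 N, if the wrist force passes 120 N, or if a joint passes its speed limit or range.

## Working session

There is one attempt and no reset: what is moved stays moved. The work goes in short steps, Python scripts to look and compute and a tool call to move; the robot and the scene stay as the last step left them, time stands still between calls to the robot, and variables do not carry over. Pictures are saved under pics/ and viewed, at most 14 in all, crops included, and the job is handed in when it is done.

Besides the shell and the picture viewer there is one more tool, called as name(argument=value, ...) on one line, values as JSON. step_arm: Moves the arm, as the interface text tells. Its arguments: {"type":"object","properties":{"commands":{"type":"array","items":{"type":"number"}},"jaw":{"type":"number"},"grip_force":{"type":"number"}},"required":["commands"]}

```bash
mkdir -p pics
cat > h.py <<'E'
import numpy as np, cv2, pickle
from station import manip
from scipy.spatial.transform import Rotation as Ro
def snap(n,save=None):
    s=manip.sense(); d=manip.snapshot(n); d=dict(d); d['s']=s
    if n=='wrist':
        M=np.array(d['mount']); T=np.eye(4); T[:3,:3]=Ro.from_quat(s['tool_rot']).as_matrix(); T[:3,3]=s['tcp_pos']
        C=np.linalg.inv(T@M); d['R']=C[:3,:3]; d['t']=C[:3,3]
    if save: cv2.imwrite('pics/%s.png'%save,d['pixels']); pickle.dump(d,open('pics/%s.pkl'%save,'wb'))
    return d
def ray(d,uv,z):
    K=np.array([[d['fx'],0,d['cx']],[0,d['fy'],d['cy']],[0,0,1]],float)
    p=cv2.undistortPoints(np.array([[uv]],float),K,np.array([d['k1'],0,0,0,0]))[0,0]
    R=np.array(d['R']);o=-R.T@np.array(d['t']);v=R.T@np.array([p[0],p[1],1])
    return o+v*(z-o[2])/v[2]
E
python3 - <<'E'
from h import *
d=snap('top','top'); e=snap('side','side')
s=manip.sense();print(s['t'],s['tcp_pos'],s['tool_rot'],s['finger_gap'],manip.tcp_to_grasp)
for x in(d,e): print(-np.array(x['R']).T@np.array(x['t']),x['fx'],x['k1'],np.round(x['R'],2).tolist())
E
```

```text
0.1 [0.23362368 0.57898977 0.23044925] [ 1.90700939e-01  9.81647693e-01 -9.13506208e-04 -3.51685209e-04] 1.0007803485008258 0.0187
[ 0.41045948 -0.05624879  1.1868339 ] 450.4626751514657 -0.15053085123037713 [[-0.03, -1.0, 0.01], [-0.99, 0.03, -0.1], [0.1, -0.01, -0.99]]
[ 0.08497306 -0.70897319  0.82675373] 507.4214653166303 -0.11715077407959876 [[0.82, -0.57, -0.01], [-0.4, -0.56, -0.73], [0.41, 0.6, -0.69]]
```

View pics/top.png

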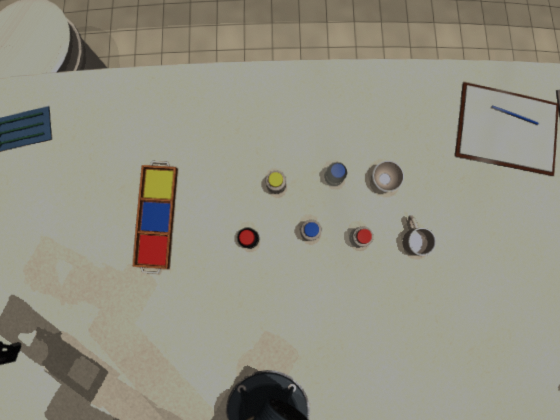

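View pics/side.png

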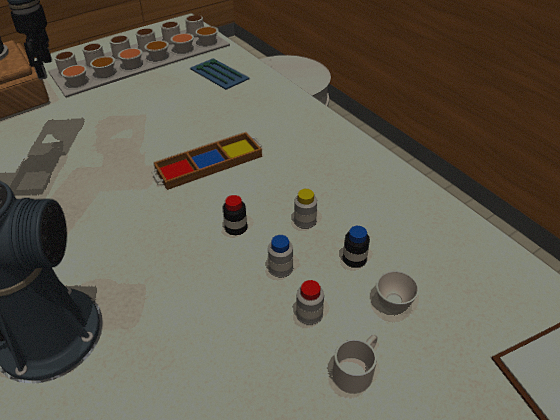

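The top view shows the caddy at the left with, from the top of the image down, yellow (158,184), blue (155,216) and red (152,249) liners. The silver tins are yellow (276,181), blue (311,230) and red (363,237). The black tins are red (247,238) and blue (337,172), with the bowl at (387,178) and the mug at (419,241). The side view agrees.

```bash
cat >> h.py <<'E'
def blobs(d,amin=40):
    h=cv2.cvtColor(d['pixels'],cv2.COLOR_BGR2HSV); out=[]
    for n,rs in dict(red=[(0,8),(172,180)],yellow=[(24,36)],blue=[(105,125)]).items():
        m=sum(cv2.inRange(h,(a,130,60),(b,255,255)) for a,b in rs)
        m=cv2.morphologyEx(m,cv2.MORPH_OPEN,np.ones((3,3)))
        k,_,st,c=cv2.connectedComponentsWithStats(m)
        for i in range(1,k):
            if st[i,4]>amin: out.append((n,c[i],st[i,4],st[i,2:4]))
    return out
E
python3 - <<'E'
from h import *
for n in('top','side'):
    d=pickle.load(open(f'pics/{n}.pkl','rb'))
    for b in blobs(d):
        z=.008 if b[2]>600 else (.082 if n=='top' else .076)
        print(n,b[0],np.round(b[1],1),b[2],b[3],'z',z,np.round(ray(d,b[1],z),3))
d=pickle.load(open('pics/top.pkl','rb'))
print('bowl',ray(d,(387,178),.05),'mug',ray(d,(420,242),.065),'handle',ray(d,(410,220),.04))
W=pickle.load(open('pics/top.pkl','rb'))
m=manip.snapshot('wrist');print(np.round(m['mount'],3).tolist(),m['fx'],m['k1'])
cv2.imwrite('pics/w0.png',m['pixels'])
E
```

```text
top red [363.8 235.8] 173 [15 15] z 0.082 [ 0.45  -0.253  0.082]
top red [246.5 237. ] 195 [16 15] z 0.082 [0.456 0.035 0.082]
top red [152.4 249.7] 849 [30 31] z 0.008 [0.432 0.292 0.008]
top yellow [158.  183.9] 743 [29 29] z 0.008 [0.607 0.276 0.008]
top yellow [275.3 179.3] 161 [14 14] z 0.082 [ 0.597 -0.039  0.082]
top blue [155.1 216.7] 727 [29 29] z 0.008 [0.519 0.284 0.008]
top blue [311.1 229.2] 151 [14 14] z 0.082 [ 0.47  -0.124  0.082]
side red [176.2 169. ] 402 [32 21] z 0.076 [0.403 0.217 0.076]
side red [233.2 202.3] 205 [16 16] z 0.076 [0.455 0.036 0.076]
side red [310.4 289.2] 296 [19 20] z 0.076 [ 0.45  -0.253  0.076]
side yellow [237.7 148.3] 320 [29 18] z 0.076 [0.565 0.203 0.076]
side yellow [305.6 194. ] 148 [16 11] z 0.076 [ 0.601 -0.033  0.076]
side blue [207.3 158.5] 333 [30 18] z 0.076 [0.483 0.21  0.076]
side blue [357.9 231.5] 169 [17 12] z 0.076 [ 0.62  -0.19   0.076]
side blue [279.8 241.1] 181 [17 13] z 0.076 [ 0.473 -0.119  0.076]
bowl [ 0.59805415 -0.32673339  0.05      ] mug [ 0.43019514 -0.39944488  0.065     ] handle [ 0.48836246 -0.38369805  0.04      ]
[[-0.001, -0.961, -0.278, 0.07], [1.0, -0.001, -0.0, -0.0], [0.0, -0.278, 0.961, -0.143], [0.0, 0.0, 0.0, 1.0]] 289.7904717052575 0.019027001158260448
```

```bash
cat >> h.py <<'E'
def go(x,y,z,yaw=84.8):
    """shift (mm) and turn (deg) in tool axes; yaw = world heading of tool y"""
    s=manip.sense(); R=Ro.from_quat(s['tool_rot']).as_matrix()
    a=np.radians(yaw); Y=np.array([np.cos(a),np.sin(a),0]); Z=np.array([0,0,-1.]); T=np.c_[np.cross(Y,Z),Y,Z]
    print('t',round(s['t'],1),'tcp',np.round(s['tcp_pos'],4),'shift mm',np.round(R.T@(np.array([x,y,z])-s['tcp_pos'])*1000,1),'turn',np.round(np.degrees(Ro.from_matrix(R.T@T).as_rotvec()),2),'F',np.round(s['force'],1),'gap',round(s['finger_gap'],3))
E
python3 -c "
from h import *
go(.599,-.036,.20)"
```

```text
t 0.1 tcp [0.2337 0.5791 0.2306] shift mm [-569.  -433.5   31.1] turn [ -0.09  -0.03 -16.79] F [ 0.3  0.5 -0.4] gap 1.002
```

step_arm(commands=[-0.04,-0.03,0.002,0,0,-1.7,-0.08,-0.06,0.004,0,0,-3.4,-0.12,-0.09,0.006,0,0,-5,-0.16,-0.12,0.008,0,0,-6.7,-0.2,-0.15,0.01,0,0,-8.4,-0.24,-0.18,0.012,0,0,-10,-0.28,-0.21,0.014,0,0,-11.8,-0.32,-0.24,0.016,0,0,-13.5,-0.36,-0.27,0.018,0,0,-15.1,-0.4,-0.3,0.02,0,0,-16.8], jaw=100, grip_force=50)

```text
t: 1.15
tcp_pos: [0.493, 0.15, 0.2112]
tool_rot: [0.045, 0.999, 0.0, -0.0]
force: [0.6, -0.4, 0.1]
finger_gap: 1.0
gripper_force: 0.0
```

```bash
python3 -c "
from h import *
go(.599,-.036,.20)"
```

```text
t 1.1 tcp [0.493  0.15   0.2112] shift mm [-122.2 -175.8   11.2] turn [ 0.01 -0.01  0.07] F [ 0.6 -0.4  0.1] gap 1.0
```

step_arm(commands=[-0.02,-0.03,0.002,0,0,0,-0.04,-0.06,0.004,0,0,0,-0.06,-0.09,0.006,0,0,0,-0.08,-0.12,0.008,0,0,0,-0.1,-0.15,0.01,0,0,0,-0.12,-0.175,0.011,0,0,0,-0.12,-0.175,0.011,0,0,0,-0.12,-0.175,0.011,0,0,0,-0.12,-0.175,0.011,0,0,0,-0.12,-0.175,0.011,0,0,0])

```text
t: 2.15
tcp_pos: [0.5952, -0.032, 0.2003]
tool_rot: [0.045, 0.999, 0.0, -0.001]
force: [0.1, 0.3, 0.4]
finger_gap: 0.999
gripper_force: 0.0
```

Run:
```python
from h import *
d=snap('wrist','w1')
for b in blobs(d,80): print(b[0],np.round(b[1],1),b[2],b[3],np.round(ray(d,b[1],.082),3))
go(.599,-.036,.029)
```

```text
red [347.5  25.4] 2132 [49 54] [0.456 0.035 0.082]
red [ 5.8 57.9] 479 [18 45] [ 0.456 -0.239  0.082]
yellow [541.8 173.4] 2322 [42 67] [0.589 0.204 0.082]
yellow [271.1 204.7] 970 [38 38] [ 0.596 -0.039  0.082]
blue [152.   64.6] 1637 [45 48] [ 0.47  -0.124  0.082]
blue [551.6  96.4] 1024 [22 76] [0.524 0.202 0.082]
blue [111.5 236.3] 1079 [38 36] [ 0.614 -0.195  0.082]
t 2.2 tcp [ 0.5953 -0.032   0.2004] shift mm [ -4.1  -3.7 171.4] turn [ 0.01 -0.04  0.09] F [-0.1  0.6  0. ] gap 1.001
```

View pics/w1.png

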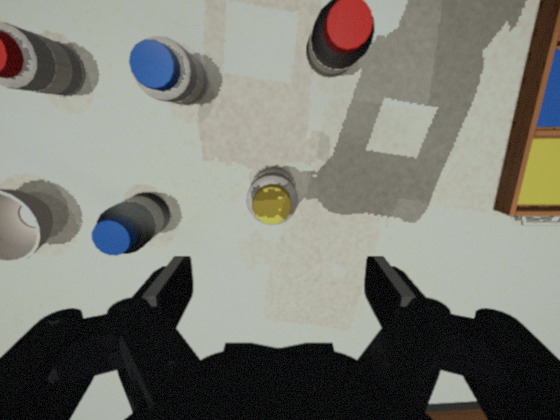

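The wrist view shows the yellow silver lid at (271,205), centred between the fingers, and its position agrees with the top view. I'll descend.

step_arm(commands=[-0.003,-0.007,0.02,0,0,0,-0.003,-0.007,0.04,0,0,0,-0.003,-0.007,0.065,0,0,0,-0.003,-0.007,0.09,0,0,0,-0.003,-0.007,0.115,0,0,0,-0.003,-0.007,0.135,0,0,0,-0.003,-0.007,0.15,0,0,0,-0.003,-0.007,0.162,0,0,0,-0.003,-0.007,0.171,0,0,0,-0.003,-0.007,0.171,0,0,0])

```text
t: 3.2
tcp_pos: [0.5978, -0.0402, 0.0285]
tool_rot: [0.045, 0.999, 0.0, -0.001]
force: [0.1, -0.1, 0.1]
finger_gap: 1.001
gripper_force: 0.0
```

step_arm(commands=[0,0,0,0,0,0,0,0,0,0,0,0,0,0,0,0,0,0,0,0,0,0,0,0,0,0,0,0,0,0,0,0,0,0,0,0,0,0,0,0,0,0,0,0,0,0,0,0,0,0,0,0,0,0,0,0,0,0,0,0], jaw=0, grip_force=50)

```text
t: 4.2
tcp_pos: [0.5993, -0.0407, 0.0305]
tool_rot: [0.045, 0.999, -0.0, 0.001]
force: [-0.7, -0.0, 6.1]
finger_gap: 0.598
gripper_force: 52.2
```

step_arm(commands=[0,0,-0.02,0,0,0,0,0,-0.05,0,0,0,0,0,-0.085,0,0,0,0,0,-0.12,0,0,0,0.001,0.02,-0.13,0,0,0,0.004,0.06,-0.13,0,0,0,0.007,0.1,-0.13,0,0,0,0.01,0.14,-0.13,0,0,0,0.012,0.18,-0.13,0,0,0,0.015,0.22,-0.13,0,0,0])

```text
t: 5.2
tcp_pos: [0.6026, 0.1813, 0.1587]
tool_rot: [0.045, 0.999, -0.0, -0.001]
force: [0.2, -0.6, -2.6]
finger_gap: 0.596
gripper_force: 52.6
```

step_arm(commands=[0.002,0.03,0,0,0,0,0.004,0.055,0,0,0,0,0.005,0.075,0,0,0,0,0.006,0.09,0,0,0,0,0.006,0.096,0,0,0,0,0.006,0.096,0,0,0,0,0.006,0.096,0,0,0,0,0.006,0.096,0,0,0,0,0.006,0.096,0,0,0,0,0.006,0.096,0,0,0,0])

```text
t: 6.2
tcp_pos: [0.6062, 0.2754, 0.1594]
tool_rot: [0.046, 0.999, -0.0, -0.0]
force: [-0.0, -0.8, -2.8]
finger_gap: 0.595
gripper_force: 52.6
```

Run:
```python
from h import *
d=snap('wrist','w2')
for b in blobs(d,80): print(b[0],np.round(b[1],1),b[2],b[3],np.round(ray(d,b[1],.008),3))
go(.607,.276,.039)
```

```text
red [281.6  20.8] 3636 [88 45] [0.449 0.292 0.008]
yellow [278.7 177.3] 2307 [74 49] [0.588 0.277 0.008]
yellow [278.  307.6] 4281 [97 90] [0.741 0.262 0.008]
yellow [310.6 275.2] 92 [16 13] [0.703 0.303 0.008]
blue [295.3 119.7] 1318 [40 58] [0.533 0.298 0.008]
blue [254.4 123.9] 1206 [36 51] [0.534 0.258 0.008]
t 6.2 tcp [0.6062 0.2756 0.1594] shift mm [ -0.8   0.5 120.4] turn [-0.   -0.   -0.03] F [-0.6 -0.4 -1.5] gap 0.594
```

View pics/w2.png

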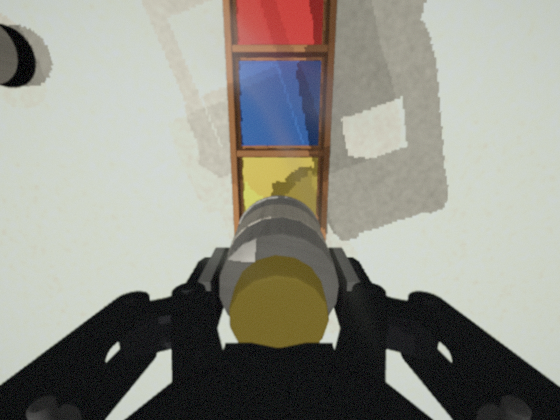

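The yellow tin is upright in the grip above the yellow liner, lid at (278,308), and in line with the compartment row. I'll lower it.

step_arm(commands=[-0.001,0,0.02,0,0,0,-0.001,0,0.04,0,0,0,-0.001,0,0.06,0,0,0,-0.001,0,0.08,0,0,0,-0.001,0,0.095,0,0,0,-0.001,0,0.105,0,0,0,-0.001,0,0.112,0,0,0,-0.001,0,0.116,0,0,0,-0.001,0,0.119,0,0,0,-0.001,0,0.12,0,0,0])

```text
t: 7.25
tcp_pos: [0.6074, 0.2762, 0.0396]
tool_rot: [0.045, 0.999, 0.0, 0.0]
force: [-0.0, 0.4, -0.9]
finger_gap: 0.591
gripper_force: 52.6
```

```bash
python3 -c "
from h import *
go(.607,.276,.0385)"
```

```text
t 7.2 tcp [0.6074 0.2762 0.0396] shift mm [ 0.4 -0.2  1.1] turn [0.02 0.05 0.01] F [-0.   0.4 -0.9] gap 0.591
```

step_arm(commands=[0,0,0.0005,0,0,0,0,0,0.001,0,0,0,0,0,0.0015,0,0,0,0,0,0.0015,0,0,0,0,0,0.0015,0,0,0,0,0,0.0015,0,0,0,0,0,0.0015,0,0,0,0,0,0.0015,0,0,0,0,0,0.0015,0,0,0,0,0,0.0015,0,0,0])

```text
t: 8.25
tcp_pos: [0.6073, 0.2762, 0.0385]
tool_rot: [0.045, 0.999, 0.0, 0.0]
force: [-1.9, 0.5, 4.1]
finger_gap: 0.598
gripper_force: 53.0
```

step_arm(commands=[0,0,0,0,0,0,0,0,0,0,0,0,0,0,0,0,0,0,0,0,0,0,0,0,0,0,0,0,0,0,0,0,0,0,0,0,0,0,0,0,0,0,0,0,0,0,0,0,0,0,0,0,0,0,0,0,0,0,0,0], jaw=90)

```text
t: 9.25
tcp_pos: [0.6071, 0.276, 0.0378]
tool_rot: [0.045, 0.999, 0.0, 0.0]
force: [-0.6, -0.2, 0.1]
finger_gap: 0.9
gripper_force: 0.0
```

step_arm(commands=[0,0,-0.02,0,0,0,0,0,-0.06,0,0,0,0,0,-0.1,0,0,0,0,0,-0.14,0,0,0,0.005,-0.02,-0.16,0,0,0,0.015,-0.06,-0.16,0,0,0,0.025,-0.1,-0.16,0,0,0,0.035,-0.14,-0.16,0,0,0,0.045,-0.185,-0.16,0,0,0,0.055,-0.23,-0.16,0,0,0], jaw=100)

```text
t: 10.25
tcp_pos: [0.5308, 0.0506, 0.1981]
tool_rot: [0.045, 0.999, -0.0, 0.0]
force: [1.2, -0.2, 1.3]
finger_gap: 1.0
gripper_force: 0.0
```

step_arm(commands=[0.011,-0.045,0,0,0,0,0.022,-0.09,0,0,0,0,0.033,-0.13,0,0,0,0,0.041,-0.16,0,0,0,0,0.045,-0.18,0,0,0,0,0.045,-0.18,0,0,0,0,0.045,-0.18,0,0,0,0,0.045,-0.18,0,0,0,0,0.045,-0.18,0,0,0,0,0.045,-0.18,0,0,0,0])

```text
t: 11.25
tcp_pos: [0.4706, -0.1223, 0.1978]
tool_rot: [0.044, 0.999, 0.0, -0.0]
force: [0.2, -0.1, 0.5]
finger_gap: 0.997
gripper_force: 0.0
```

Run:
```python
from h import *
d=snap('wrist','w3')
for b in blobs(d,80): print(b[0],np.round(b[1],1),b[2],b[3],np.round(ray(d,b[1],.082),3))
go(.4705,-.1235,.029)
d=snap('top','top2')
for b in blobs(d): print(b[0],np.round(b[1],1),b[2],np.round(ray(d,b[1],.09),3))
```

```text
red [450.6 169.7] 1561 [48 41] [0.453 0.032 0.082]
red [137.6 188.1] 1043 [44 35] [ 0.445 -0.248  0.082]
blue [276.3 201.3] 1147 [38 39] [ 0.468 -0.124  0.082]
blue [221.6 334.9] 802 [34 35] [ 0.608 -0.196  0.082]
t 11.3 tcp [ 0.4706 -0.1224  0.1978] shift mm [ -0.   -1.1 168.8] turn [ 0.  -0.   0.1] F [-0.2 -0.7 -0.3] gap 1.0
red [365.2 236.4] 124 [ 0.448 -0.255  0.09 ]
red [246.5 237.2] 185 [0.455 0.035 0.09 ]
red [152.4 249.7] 848 [0.431 0.267 0.09 ]
yellow [167.7 182. ] 174 [0.597 0.228 0.09 ]
yellow [149.6 179.3] 164 [0.606 0.275 0.09 ]
yellow [148.2 194.2] 62 [0.568 0.278 0.09 ]
blue [155.1 216.7] 726 [0.512 0.26  0.09 ]
```

The yellow tin measures (0.606, 0.275), which puts it on its liner. I'll take the blue tin next.

step_arm(commands=[0.001,-0.001,0.02,0,0,0,0.001,-0.001,0.045,0,0,0,0.001,-0.001,0.07,0,0,0,0.001,-0.001,0.095,0,0,0,0.001,-0.001,0.12,0,0,0,0.001,-0.001,0.14,0,0,0,0.001,-0.001,0.155,0,0,0,0.001,-0.001,0.164,0,0,0,0.001,-0.001,0.169,0,0,0,0.001,-0.001,0.169,0,0,0])

```text
t: 12.35
tcp_pos: [0.4693, -0.124, 0.0286]
tool_rot: [0.045, 0.999, 0.0, -0.0]
force: [-0.9, -0.4, 0.2]
finger_gap: 0.999
gripper_force: 0.0
```

step_arm(commands=[0,0,0,0,0,0,0,0,0,0,0,0,0,0,0,0,0,0,0,0,0,0,0,0,0,0,0,0,0,0,0,0,0,0,0,0,0,0,0,0,0,0,0,0,0,0,0,0,0,0,0,0,0,0,0,0,0,0,0,0], jaw=0)

```text
t: 13.35
tcp_pos: [0.4697, -0.1243, 0.0298]
tool_rot: [0.045, 0.999, -0.0, 0.001]
force: [0.0, 0.8, 5.9]
finger_gap: 0.594
gripper_force: 51.8
```

step_arm(commands=[0,0,-0.02,0,0,0,0,0,-0.05,0,0,0,0,0,-0.085,0,0,0,0,0,-0.12,0,0,0,0,0.02,-0.14,0,0,0,0,0.06,-0.15,0,0,0,0,0.1,-0.15,0,0,0,0,0.14,-0.15,0,0,0,0,0.18,-0.15,0,0,0,0,0.22,-0.15,0,0,0])

```text
t: 14.35
tcp_pos: [0.4886, 0.0965, 0.1788]
tool_rot: [0.045, 0.999, -0.0, -0.0]
force: [1.0, 0.3, -1.9]
finger_gap: 0.595
gripper_force: 52.7
```

```bash
python3 -c "
from h import *
go(.519,.284,.15)"
```

```text
t 14.3 tcp [0.4886 0.0965 0.1788] shift mm [-13.3 189.5  28.8] turn [-0.   -0.02 -0.  ] F [ 1.   0.3 -1.9] gap 0.595
```

step_arm(commands=[-0.003,0.04,0,0,0,0,-0.006,0.08,0,0,0,0,-0.009,0.12,0,0,0,0,-0.012,0.155,0,0,0,0,-0.013,0.18,0.01,0,0,0,-0.013,0.189,0.02,0,0,0,-0.013,0.189,0.029,0,0,0,-0.013,0.189,0.029,0,0,0,-0.013,0.189,0.029,0,0,0,-0.013,0.189,0.029,0,0,0])

```text
t: 15.35
tcp_pos: [0.5195, 0.2809, 0.1501]
tool_rot: [0.046, 0.999, -0.0, 0.0]
force: [0.7, -0.2, -1.8]
finger_gap: 0.594
gripper_force: 52.7
```

```bash
python3 -c "
from h import *
go(.519,.284,.038)"
```

```text
t 15.3 tcp [0.5195 0.2809 0.1501] shift mm [  0.8   3.1 112.1] turn [-0.01  0.01 -0.08] F [ 0.7 -0.2 -1.8] gap 0.594
```

step_arm(commands=[0.001,0.002,0.02,0,0,0,0.001,0.003,0.04,0,0,0,0.001,0.003,0.06,0,0,0,0.001,0.003,0.078,0,0,0,0.001,0.003,0.092,0,0,0,0.001,0.003,0.1,0,0,0,0.001,0.003,0.106,0,0,0,0.001,0.003,0.11,0,0,0,0.001,0.003,0.112,0,0,0,0.001,0.003,0.113,0,0,0])

```text
t: 16.35
tcp_pos: [0.5188, 0.2852, 0.0378]
tool_rot: [0.045, 0.999, 0.0, 0.0]
force: [-2.3, -0.2, 8.5]
finger_gap: 0.599
gripper_force: 53.3
```

step_arm(commands=[0,0,0,0,0,0,0,0,0,0,0,0,0,0,0,0,0,0,0,0,0,0,0,0,0,0,0,0,0,0,0,0,0,0,0,0,0,0,0,0,0,0,0,0,0,0,0,0,0,0,0,0,0,0,0,0,0,0,0,0])

```text
t: 17.35
tcp_pos: [0.5188, 0.2852, 0.0378]
tool_rot: [0.045, 0.999, 0.0, 0.001]
force: [-1.6, -0.1, 5.5]
finger_gap: 0.596
gripper_force: 53.1
```

step_arm(commands=[0,0,0,0,0,0,0,0,0,0,0,0,0,0,0,0,0,0,0,0,0,0,0,0,0,0,0,0,0,0,0,0,0,0,0,0,0,0,0,0,0,0,0,0,0,0,0,0,0,0,0,0,0,0,0,0,0,0,0,0], jaw=90)

```text
t: 18.35
tcp_pos: [0.5185, 0.2851, 0.0368]
tool_rot: [0.045, 0.999, 0.0, 0.0]
force: [-0.8, 0.6, 0.5]
finger_gap: 0.903
gripper_force: 0.0
```

step_arm(commands=[0,0,-0.02,0,0,0,0,0,-0.06,0,0,0,0,0,-0.1,0,0,0,0,0,-0.14,0,0,0,0.001,-0.02,-0.16,0,0,0,0.002,-0.06,-0.16,0,0,0,0.003,-0.1,-0.16,0,0,0,0.005,-0.145,-0.16,0,0,0,0.006,-0.19,-0.16,0,0,0,0.007,-0.235,-0.16,0,0,0], jaw=100)

```text
t: 19.35
tcp_pos: [0.4898, 0.0502, 0.197]
tool_rot: [0.045, 0.999, -0.0, 0.0]
force: [0.3, -0.0, -0.2]
finger_gap: 1.0
gripper_force: 0.0
```

step_arm(commands=[0.001,-0.045,0,0,0,0,0.003,-0.09,0,0,0,0,0.005,-0.135,0,0,0,0,0.007,-0.18,0,0,0,0,0.009,-0.22,0,0,0,0,0.011,-0.26,0,0,0,0,0.012,-0.29,0,0,0,0,0.013,-0.308,0,0,0,0,0.013,-0.308,0,0,0,0,0.013,-0.308,0,0,0,0])

```text
t: 20.35
tcp_pos: [0.4491, -0.2534, 0.1967]
tool_rot: [0.046, 0.999, 0.001, -0.0]
force: [0.3, -0.1, 0.5]
finger_gap: 0.998
gripper_force: 0.0
```

Run:
```python
from h import *
d=snap('wrist','w4')
for b in blobs(d,80): print(b[0],np.round(b[1],1),b[2],b[3],np.round(ray(d,b[1],.082),3))
go(.4495,-.2535,.029)
d=snap('top','top3')
for b in blobs(d): print(b[0],np.round(b[1],1),b[2],np.round(ray(d,b[1],.09),3))
```

```text
red [278.  202.7] 1187 [39 40] [ 0.448 -0.254  0.082]
blue [346.5 343.2] 739 [35 33] [ 0.608 -0.196  0.082]
t 20.4 tcp [ 0.4491 -0.2528  0.1967] shift mm [ -0.6  -0.9 167.7] turn [ 0.06 -0.05  0.02] F [-0.1 -0.6 -0.4] gap 0.997
red [246.4 237. ] 200 [0.456 0.035 0.09 ]
red [152.4 249.7] 846 [0.43  0.267 0.09 ]
yellow [167.7 182.3] 177 [0.597 0.229 0.09 ]
yellow [149.5 179.2] 161 [0.606 0.275 0.09 ]
yellow [148.2 194.2] 62 [0.568 0.278 0.09 ]
blue [159.3 219.4] 285 [0.505 0.25  0.09 ]
blue [146.3 213.7] 157 [0.52  0.283 0.09 ]
```

View pics/w4.png

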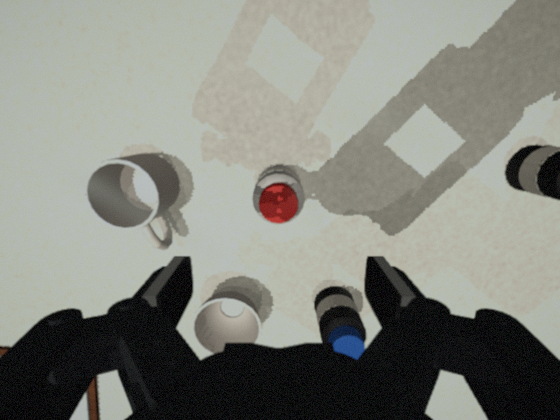

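The wrist view shows the silver red lid at (278,203), centred, with the mug (130,190), bowl (228,325) and black blue tin (345,340) clear of the fingers. The blue tin measures (0.520, 0.283), on its liner.

step_arm(commands=[0,-0.001,0.02,0,0,0,0,-0.001,0.045,0,0,0,0,-0.001,0.07,0,0,0,0,-0.001,0.095,0,0,0,0,-0.001,0.12,0,0,0,0,-0.001,0.14,0,0,0,0,-0.001,0.155,0,0,0,0,-0.001,0.163,0,0,0,0,-0.001,0.168,0,0,0,0,-0.001,0.168,0,0,0])

```text
t: 21.45
tcp_pos: [0.4495, -0.2543, 0.0287]
tool_rot: [0.045, 0.999, 0.0, -0.0]
force: [-0.0, 0.0, 0.1]
finger_gap: 1.002
gripper_force: 0.0
```

step_arm(commands=[0,0,0,0,0,0,0,0,0,0,0,0,0,0,0,0,0,0,0,0,0,0,0,0,0,0,0,0,0,0,0,0,0,0,0,0,0,0,0,0,0,0,0,0,0,0,0,0,0,0,0,0,0,0,0,0,0,0,0,0], jaw=0)

```text
t: 22.45
tcp_pos: [0.4498, -0.2551, 0.0298]
tool_rot: [0.045, 0.999, -0.0, 0.001]
force: [1.5, 1.4, 6.5]
finger_gap: 0.596
gripper_force: 51.8
```

step_arm(commands=[0,0,-0.02,0,0,0,0,0,-0.05,0,0,0,0,0,-0.085,0,0,0,0,0,-0.12,0,0,0,0.002,0.02,-0.14,0,0,0,0.005,0.06,-0.15,0,0,0,0.009,0.1,-0.15,0,0,0,0.013,0.14,-0.15,0,0,0,0.017,0.18,-0.15,0,0,0,0.02,0.22,-0.15,0,0,0])

```text
t: 23.45
tcp_pos: [0.4487, -0.0325, 0.1789]
tool_rot: [0.046, 0.999, 0.0, -0.0]
force: [0.8, -0.1, -1.6]
finger_gap: 0.599
gripper_force: 52.5
```

```bash
python3 -c "
from h import *
go(.432,.292,.15)"
```

```text
t 23.4 tcp [ 0.4487 -0.0325  0.1789] shift mm [ 46.2 321.6  28.9] turn [-0.   -0.01 -0.03] F [ 0.8 -0.1 -1.6] gap 0.599
```

step_arm(commands=[0.006,0.04,0,0,0,0,0.012,0.08,0,0,0,0,0.018,0.12,0,0,0,0,0.024,0.16,0,0,0,0,0.03,0.2,0,0,0,0,0.035,0.24,0,0,0,0,0.04,0.275,0,0,0,0,0.044,0.305,0,0,0,0,0.046,0.321,0,0,0,0,0.046,0.321,0,0,0,0])

```text
t: 24.45
tcp_pos: [0.4322, 0.2917, 0.1787]
tool_rot: [0.044, 0.999, 0.0, 0.0]
force: [-0.2, 0.2, -0.4]
finger_gap: 0.595
gripper_force: 52.5
```

```bash
python3 -c "
from h import *
go(.432,.292,.038)"
```

```text
t 24.4 tcp [0.4322 0.2917 0.1787] shift mm [  0.2   0.2 140.7] turn [0.03 0.02 0.19] F [-0.2  0.2 -0.4] gap 0.595
```

step_arm(commands=[0,0,0.025,0,0,0,0,0,0.05,0,0,0,0,0,0.075,0,0,0,0,0,0.097,0,0,0,0,0,0.114,0,0,0,0,0,0.126,0,0,0,0,0,0.133,0,0,0,0,0,0.138,0,0,0,0,0,0.1405,0,0,0,0,0,0.1415,0,0,0])

```text
t: 25.45
tcp_pos: [0.4328, 0.2899, 0.0378]
tool_rot: [0.045, 0.999, 0.0, 0.0]
force: [-0.2, -1.7, 6.4]
finger_gap: 0.595
gripper_force: 52.8
```

step_arm(commands=[0,0,0,0,0,0,0,0,0,0,0,0,0,0,0,0,0,0,0,0,0,0,0,0,0,0,0,0,0,0,0,0,0,0,0,0,0,0,0,0,0,0,0,0,0,0,0,0,0,0,0,0,0,0,0,0,0,0,0,0])

```text
t: 26.45
tcp_pos: [0.433, 0.2901, 0.0378]
tool_rot: [0.045, 0.999, 0.0, 0.001]
force: [-0.5, 0.4, 5.6]
finger_gap: 0.6
gripper_force: 52.9
```

The red tin is seated, so I'll release it, rise and back off to the side.

step_arm(commands=[0,0,0,0,0,0,0,0,0,0,0,0,0,0,0,0,0,0,0,0,0,0,0,0,0,0,0,0,0,0,0,0,0,0,0,0,0,0,0,0,0,0,0,0,0,0,0,0,0,0,0,0,0,0,0,0,0,0,0,0], jaw=90)

```text
t: 27.45
tcp_pos: [0.4326, 0.2899, 0.0373]
tool_rot: [0.045, 0.999, -0.0, 0.0]
force: [0.4, -0.0, -0.1]
finger_gap: 0.898
gripper_force: 0.0
```

step_arm(commands=[0,0,-0.02,0,0,0,0,0,-0.06,0,0,0,0,0,-0.1,0,0,0,0,0,-0.14,0,0,0,0,0.02,-0.17,0,0,0,0,0.06,-0.18,0,0,0,0,0.1,-0.18,0,0,0,0,0.14,-0.18,0,0,0,0,0.18,-0.18,0,0,0,0,0.2,-0.18,0,0,0])

```text
t: 28.45
tcp_pos: [0.4504, 0.4922, 0.2172]
tool_rot: [0.044, 0.999, 0.001, 0.0]
force: [-0.1, -0.0, -0.4]
finger_gap: 0.898
gripper_force: 0.0
```

Run:
```python
from h import *
for n in('top','side'):
    d=snap(n,n+'9')
    for b in blobs(d): print(n,b[0],np.round(b[1],1),b[2],np.round(ray(d,b[1],.09 if n=='top' else .084),3))
a,b=cv2.imread('pics/top9.png')[140:290,120:450],cv2.imread('pics/side9.png')[120:400,140:450]
cv2.imwrite('pics/fin.png',np.vstack([cv2.resize(a,(640,291)),cv2.resize(b,(340,307))[:, :].repeat(1,0) if 0 else cv2.copyMakeBorder(cv2.resize(b,(340,307)),0,0,0,300,0)]))
```

```text
top red [246.5 237. ] 194 [0.456 0.035 0.09 ]
top red [154.9 250.3] 425 [0.429 0.261 0.09 ]
top red [143.9 248.5] 184 [0.434 0.289 0.09 ]
top yellow [167.7 176.8] 122 [0.611 0.228 0.09 ]
top yellow [149.6 179.3] 164 [0.606 0.275 0.09 ]
top yellow [148.  194.4] 55 [0.568 0.279 0.09 ]
top yellow [167.5 195. ] 43 [0.565 0.229 0.09 ]
top blue [159.3 219.4] 285 [0.505 0.25  0.09 ]
top blue [146.  213.6] 153 [0.52  0.283 0.09 ]
side red [173.4 146.7] 121 [0.433 0.293 0.084]
side red [164.9 172.2] 80 [0.372 0.212 0.084]
side red [233.2 202.3] 200 [0.451 0.029 0.084]
side yellow [236.  125.4] 90 [0.608 0.283 0.084]
side blue [204.9 134.6] 90 [0.521 0.293 0.084]
side blue [357.9 231.5] 169 [ 0.614 -0.195  0.084]
```

View pics/fin.png

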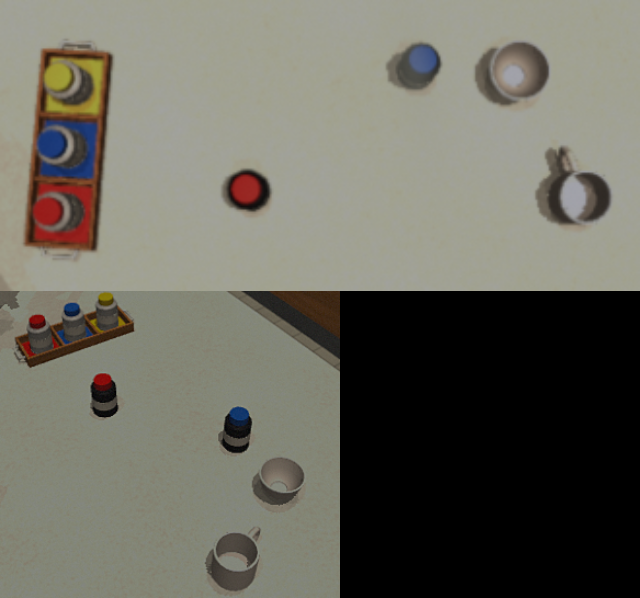

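The final views show all three tins upright on the liners of their colours, in both top (65,78 / 57,147 / 50,213) and side crops. The black tins, bowl and mug have not moved. I'm handing in.

```bash
python3 -c "
from station import manip
print(manip.sign_off())"
```

```text
the job is handed in; nothing more can be done
None
```

All three silver tins stand upright on the liners matching their lids, within about 5 mm of centre. The black tins, mug and bowl are where they started, and the job was handed in at about 28.5 s (no verdict was returned).

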